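# Hold three ganged strips in the sawing board

### The arm

A 6-joint arm with a two-finger parallel gripper is mounted at the origin on the work surface. World frame = base frame: x ahead of the robot, y to its left, z up, the work surface at z = 0. Lengths are in m, angles in rad, forces in N, time in s.
With the tool pointing down it reaches from about 0.3 to 0.775 m from the base axis. Payload 14.6 kg.
Tool frame: the origin (TCP) lies at the very end of the fingers, on their centre line; the grasp point (between the pads) lies 19 mm behind it; z points along the fingers, y is the line along which they close (so a half turn about z gives the same grasp; the last joint's range is limited). The gripper opens to 94 mm and grips with 3 to 60 N. Pads are 16 mm wide; open, the fingers measure 119 mm over their backs; the gripper's body (75 mm by 177 mm) begins 78 mm behind the grasp point.
Start: joints at [-1.262, 0.3, 1.521, -0, 1.321, -0.067], TCP at [0.202, -0.512, 0.205] pointing down, gripper open.
Joint ranges: [-3.03, 3.03], [-0.79, 2.21], [0.23, 2.52], [-1.04, 4.18], [0, 3.07], [-2.55, 2.55]. Speed limits (rad/s): [2.22, 2.22, 2.57, 3.14, 3.14, 3.14].

### API

Orientations are given as [roll, pitch, yaw] about the fixed x, y, z axes, in that order (R = Rz(yaw) Ry(pitch) Rx(roll)).
In Python, from station import telemetry, cams, hand_in, nets gives the robot as it stands.
- The arm moves only by the tool move_arm, never from a script. Its argument "increments" is a list of rows, each a list of 4 numbers: the shift along the tool's x, y, z in m, then the turn about the tool's z in rad. In form: [[tx, ty, tz, roll], ...]. A call has 1 to 20 rows; each row shifts and turns the commanded pose from where the row before left it, along the tool's axes as they then stand; what a row does not reach is not made up. A row lasts 1/8 s, in which the tool goes at most 62.5 mm and 10.7 degrees, less where a joint would pass 70% of its speed; a pose out of reach is approached as far as the arm can. A call is refused whole if a number of a shift passes 0.0625 or a number of a turn 0.188, either way. A call with a gripper value outside its range is refused whole. "grip" is the opening, from 0 (shut) to 1 (fully open), set as the call begins (left out, the last holds). The fingers move at their own pace and stop on an object; "force" is the grip in N (left out, the last holds). Time passes only in rows, so rows that do not move let the fingers close. It gives the time, the measured TCP pose, the force, the opening and the grip force at its end, in the units of the state.
- telemetry.get_obs(): the state, without advancing time (a new reading comes with each control period).
- cams.camera(name): name is "side" or "top" or "wrist"; returns the picture (420x560x3 uint8, blue, green, red); there is no depth.
- cams.camera_model(name): a dict with "intrinsics" (3x3 intrinsics, pixels), "k1" (the pictures are not rectified: a ray, as slopes to the right and down, at radius r is drawn at 1 + k1 r^2 times it, then the intrinsics apply), "xyz" and "attitude" of the camera in the world; the wrist camera has in their place "T_tool_cam" (4x4, takes a point from camera to tool coordinates, whose origin is the TCP and whose axes are the flange's). Camera axes: x right, y up, looking along -z (the intrinsics and any distortion apply to the point x, -y, -z); pixel columns grow to the right and rows downward; lengths in m; the calibration is good to about 2 mm. A picture is of the moment at which its call begins: read the wrist's pose just before it. camera_model takes no time and is no camera call.
- hand_in(): hands the job in; it is judged then, once.
Trained networks look in the newest picture that a camera, given by its name, has taken for a name from the list of things; names that differ only in an ending like _2 or _b are one class to them, and where a whole thing is asked for, a point or a joint stands for the part that bears it (a point fixed in the world has none). Each returns a list of dicts, best first, with "conf" (0 to 1); they miss things now and then, are a little off and sometimes report something else, mostly with a low value. They report only what shows in the picture. A call takes as long as a camera call. They do not tell look-alikes from the thing itself.
- nets.search_frame(camera, query): "extent" ([left, top, right, bottom] in pixels, round what is visible of it).
- nets.mark_of(camera, query): "centre" ([column, row] in pixels: a listed point, or the origin of a listed thing).
The state is a dict: "time_s": time; "qpos": joint angles; "joint_vel": joint speeds; "tau": joint torques, N m; "ee_pos": TCP position; "eef_rot": TCP orientation; "force": force on the tool from outside, world axes, zero at the start; "moment": the same for the moment, N m; "grip_width": finger opening in m; "grip_force": force on a finger pad.
Only numpy, scipy, OpenCV 4.12 (cv2) and the standard library are available. Lean on these libraries where they do the work, as an engineer would, in place of code of your own. Each camera call takes 0.05 s, during which the arm holds its last target. There are 200 camera calls.

### The job

Get the three loose wooden strips ready to be sawn to length together: on the white sawing board, gather them side by side into one tight row against the dark fence, square to it, with all three ends butted against the red stop block. Then hold the row for the saw with one firm diagonal push of the fingertips on the strip nearest the robot, forward into the fence and down onto the board at once, with the hand on the stop block's side of the saw slot, and finish while still pushing. Leave the saw, the try square, the pencil and the tape roll where they are.

Things in the scene. Friction and masses are not known exactly. Their poses are not given: they have to be found in the camera images.
- board: sawing board, fixed to the bench: white-faced plywood 270 mm (x) x 400 mm (y) x 18 mm thick; origin at the centre of its underside, so its top is 18 mm above the origin. Its +x points away from the robot. A dark saw line crosses it at y = -60 mm. Wood drags on it (friction coefficient 0.5 to 0.75): of a push on a strip, the forward part must clearly exceed that share of the downward part before any of it reaches the fence
- fence: dark wooden fence fixed along the board's far side, 30 mm (x) x 400 mm (y) x 40 mm high; origin at the centre of its underside, on the board's top. Its front face, towards the robot, is the plane x = -15 mm; its y axis runs along the fence, to the robot's left. A 3 mm saw slot cuts through it at y = -60 mm; the stop block is on the +y side of the slot
- stop: red stop block, locked and immovable, in front of the fence and on the board: 62 mm (x) x 30 mm (y) x 40 mm high, axes parallel to the fence's; origin at the centre of its underside, on the board's top. The strips' ends butt against its right-hand face, the plane y = -15 mm, which stands 130 to 170 mm to the left of the saw slot. A steel plate and a black knob on top reach back over the fence, up to 60 mm above the board
- strip_a_mid (a point): loose square wooden strip, mid brown, 22 x 22 x 200 mm, 50 to 100 g; this point is its centre, 11 mm above its underside; its y axis runs along its length. The three strips are alike; at the start they lie on the board in front of the fence, roughly parallel to it, some 30 to 40 mm apart, their left ends 15 to 55 mm short of the stop block's face
- strip_b_mid (a point): loose square wooden strip, mid brown, 22 x 22 x 200 mm, 50 to 100 g; this point is its centre, 11 mm above its underside; its y axis runs along its length. The three strips are alike; at the start they lie on the board in front of the fence, roughly parallel to it, some 30 to 40 mm apart, their left ends 15 to 55 mm short of the stop block's face
- strip_c_mid (a point): loose square wooden strip, mid brown, 22 x 22 x 200 mm, 50 to 100 g; this point is its centre, 11 mm above its underside; its y axis runs along its length. The three strips are alike; at the start they lie on the board in front of the fence, roughly parallel to it, some 30 to 40 mm apart, their left ends 15 to 55 mm short of the stop block's face
- saw: hand saw lying flat, red and yellow handle towards the robot, about 400 x 120 mm and 25 mm high; to be left alone; origin on the bench near the middle of the handle
- square: try square lying flat, dark stock 105 mm and steel blade 140 mm, 16 mm high; to be left alone; origin under the middle of the stock
- pencil: flat red carpenter's pencil 175 mm long, 8 mm high; to be left alone; origin under its middle
- tape: roll of masking tape lying flat, 90 mm across, 25 mm high; to be left alone; origin under its centre
Not all that is in view belongs to the job. What is shaped like the part that bears strip_b_mid but green is not meant.

How it is judged:
By the outcome, as a careful person would: the job done as asked, in the order asked, and still so for the second after the job is handed in, while the arm keeps its last pose, push and grip.
It also fails if it takes over 56 s, if anything falls off the work surface, if the arm or the gripper's body presses on something with over 40 N, if the wrist force passes 120 N, or if a joint passes its speed limit or range.

## Working session

There is one attempt and no reset: what is moved stays moved. The work goes in short steps, Python scripts to look and compute and a tool call to move; the robot and the scene stay as the last step left them, time stands still between calls to the robot, and variables do not carry over. Pictures are saved under pics/ and viewed, at most 10 in all, crops included, and the job is handed in when it is done.

Besides the shell and the picture viewer there is one more tool, called after "Emit:" as name([rows], argument=value, ...), one row to a line, values as JSON. move_arm: Moves the arm, as the interface text tells. Its arguments: {"type":"object","properties":{"increments":{"type":"array"},"grip":{"type":"number"},"force":{"type":"number"}},"required":["increments"]}

```bash
ls; mkdir -p pics; cat > h.py <<'E'
import numpy as np, cv2
from scipy.spatial.transform import Rotation as R
from station import telemetry, cams, hand_in, nets
def pose():
    o=telemetry.get_obs(); T=np.eye(4); T[:3,:3]=R.from_euler('xyz',o['eef_rot']).as_matrix(); T[:3,3]=o['ee_pos']; return T
def camT(name,T=None):
    m=cams.camera_model(name)
    if 'T_tool_cam' in m: return (pose() if T is None else T)@np.array(m['T_tool_cam']),m
    M=np.eye(4); a=np.array(m['attitude'])
    M[:3,:3]=a if a.shape==(3,3) else R.from_euler('xyz',a).as_matrix(); M[:3,3]=m['xyz']; return M,m
def px2w(name,uv,z,T=None):
    M,m=camT(name,T); K=np.array(m['intrinsics']); s=np.linalg.solve(K,[uv[0],uv[1],1])[:2]
    rd=np.linalg.norm(s); r=rd
    for _ in range(30): r=rd/(1+m['k1']*r*r)
    s=s*(r/rd if rd>0 else 1); d=M[:3,:3]@np.array([s[0],-s[1],-1]); p=M[:3,3]
    return p+d*(z-p[2])/d[2]
def w2px(name,P,T=None):
    M,m=camT(name,T); q=np.linalg.inv(M)@np.append(P,1); s=np.array([q[0],-q[1]])/-q[2]
    s=s*(1+m['k1']*(s@s)); return (np.array(m['intrinsics'])@np.append(s,1))[:2]
E
python3 - <<'E'
from h import *
for n in ['top','side']:
    cv2.imwrite(f'pics/{n}0.png',cams.camera(n)); m=cams.camera_model(n); print(m)
    for q in ['board','fence','stop','strip_a_mid','saw','square','pencil','tape']:
        for d in nets.mark_of(n,q)[:5]: print(n,q,np.round(d['centre']),round(d['conf'],2))
print(telemetry.get_obs())
E
```

```text
pics
{'intrinsics': array([[456.62177979,   0.        , 280.298163  ],
       [  0.        , 456.62177979, 213.55107187],
       [  0.        ,   0.        ,   1.        ]]), 'k1': -0.0623868548566286, 'xyz': array([0.25327251, 0.03718662, 1.59779487]), 'attitude': array([ 0.12945542, -0.01101878, -1.55526236])}
top board [298. 198.] 0.73
top fence [295. 164.] 0.69
top fence [178. 229.] 0.61
top stop [271. 178.] 0.53
top strip_a_mid [311. 180.] 0.8
top saw [181. 196.] 0.67
top saw [406. 211.] 0.57
top square [183. 200.] 0.9
top pencil [143. 162.] 0.56
top tape [181. 230.] 0.82
{'intrinsics': array([[491.91949858,   0.        , 284.32980963],
       [  0.        , 491.91949858, 218.37809776],
       [  0.        ,   0.        ,   1.        ]]), 'k1': -0.09043866606846307, 'xyz': array([0.19453063, 1.14062307, 0.73420889]), 'attitude': array([ 1.04112395,  0.02062308, -2.92178516])}
side board [268. 227.] 0.65
side fence [226. 212.] 0.68
side stop [231. 235.] 0.65
side strip_a_mid [248. 206.] 0.93
side saw [311. 170.] 0.58
side square [227. 319.] 0.94
side square [229. 214.] 0.6
side pencil [146. 359.] 0.75
side pencil [271. 210.] 0.19
side tape [278. 328.] 0.92
{'time_s': 0.9, 'qpos': array([-1.26158219e+00,  2.99884055e-01,  1.52103988e+00, -1.12269644e-05,
        1.32070311e+00, -6.65819081e-02]), 'joint_vel': array([ 0.00027692, -0.00088346,  0.00050921,  0.00153932, -0.00020587,
        0.00151348]), 'tau': array([-2.41275702e-03, -5.31662643e+01, -3.52918482e+01,  7.08169118e-02,
        2.12308124e-02, -1.74992658e-05]), 'ee_pos': array([ 0.20185268, -0.51159109,  0.20543745]), 'eef_rot': array([-3.14155762e+00,  8.56559678e-06,  3.75798824e-01]), 'force': array([ 0.26248092,  0.63782316, -0.445957  ]), 'moment': array([-0.05312402,  0.01879142,  0.02503737]), 'grip_force': 0.0, 'grip_width': 0.09383524391169422}
```

```bash
python3 -c "
import cv2;[cv2.imwrite(f'pics/{n}0b.png',cv2.resize(cv2.imread(f'pics/{n}0.png'),None,fx=1.42,fy=1.42,interpolation=2)) for n in ['top','side']]"
```

```text
(no output)
```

View pics/top0b.png

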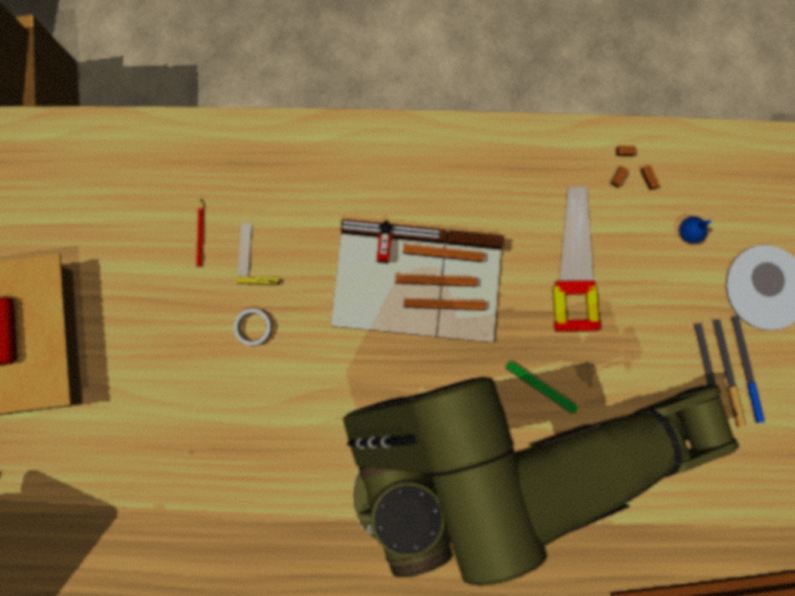

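View pics/side0b.png

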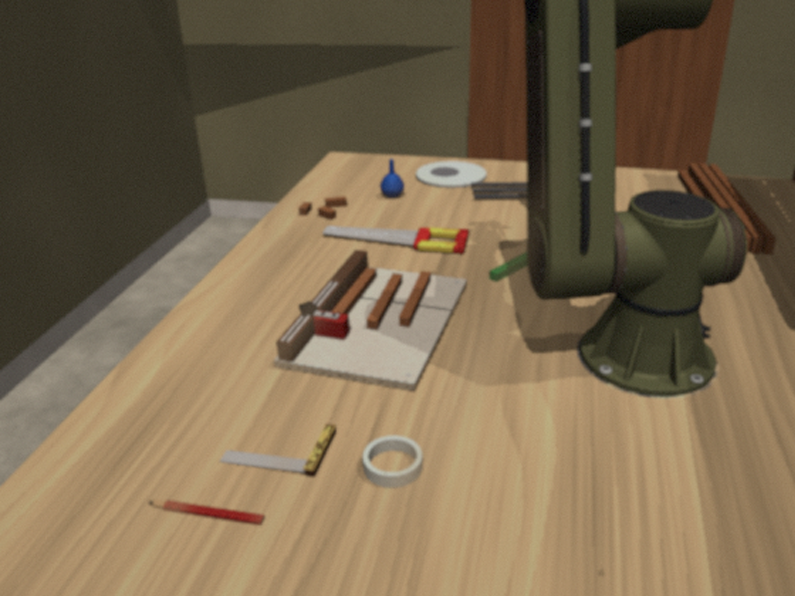

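The top view shows three brown strips on the white board at scaled pixels (445,253), (438,281) and (446,304). The stop is at (385,243), the fence runs along y≈235 and the saw line is at x≈440. The strip-shaped green piece at (541,387) is off the board and isn't meant, and the small brown blocks at upper right are too short to be strips. I'll segment the strips and board coarsely, then take a closer look with the wrist camera.

```bash
python3 - <<'E'
from h import *
im=cv2.imread('pics/top0.png')
for n,uv,z in [('board BL',(332,326),.018),('board BR',(494,341),.018),('fenceTL',(342,220),.058),('fenceTR',(509,237),.058),('stop',(385,253),.058),('sawline bot',(437,337),.018),('sawline top',(444,247),.018),
 ('s1L',(403,249),.04),('s1R',(485,257),.04),('s2L',(396,278),.04),('s2R',(479,282),.04),('s3L',(404,302),.04),('s3R',(488,305),.04),('saw handleL',(554,328),.0),('green',(541,387),.02)]:
    print(n,np.round(px2w('top',np.array(uv)/1.42,z),3))
print(cams.camera_model('wrist'))
E
```

```text
board BL [0.4   0.184 0.018]
board BR [ 0.37  -0.213  0.018]
fenceTL [0.656 0.163 0.058]
fenceTR [ 0.621 -0.245  0.058]
stop [0.576 0.057 0.058]
sawline bot [ 0.378 -0.074  0.018]
sawline top [ 0.602 -0.089  0.018]
s1L [0.591 0.013 0.04 ]
s1R [ 0.574 -0.188  0.04 ]
s2L [0.518 0.029 0.04 ]
s2R [ 0.512 -0.174  0.04 ]
s3L [0.46  0.009 0.04 ]
s3R [ 0.456 -0.195  0.04 ]
saw handleL [ 0.406 -0.366  0.   ]
green [ 0.26  -0.327  0.02 ]
{'intrinsics': array([[315.48864732,   0.        , 278.72474729],
       [  0.        , 315.48864732, 209.66330232],
       [  0.        ,   0.        ,   1.        ]]), 'k1': 0.0073596537326820815, 'T_tool_cam': array([[-4.65058988e-05,  9.60839494e-01,  2.77105510e-01,
         7.94793991e-02],
       [ 9.99999995e-01,  2.03631010e-05,  9.72201052e-05,
        -2.72432160e-04],
       [ 8.77701892e-05,  2.77105514e-01, -9.60839491e-01,
        -1.80009828e-01],
       [ 0.00000000e+00,  0.00000000e+00,  0.00000000e+00,
         1.00000000e+00]])}
```

Emit:
move_arm([
  [0,0,0,0.152],
  [0,0,0,0.152],
  [0,0,0,0.152],
  [0.0223,-0.0451,-0.0045,0],
  [0.0223,-0.0451,-0.0045,0],
  [0.0223,-0.0451,-0.0045,0],
  [0.0223,-0.0451,-0.0045,0],
  [0.0223,-0.0451,-0.0045,0],
  [0.0223,-0.0451,-0.0045,0],
  [0.0223,-0.0451,-0.0045,0],
  [0.0223,-0.0451,-0.0045,0],
  [0.0223,-0.0451,-0.0045,0],
  [0.0223,-0.0451,-0.0045,0],
  [0,0,0,0],
  [0,0,0,0],
])

```text
time_s: 2.78
ee_pos: [0.46, -0.0802, 0.2503]
eef_rot: [3.141, 0.0, -0.08]
force: [0.1, -0.3, -0.0]
grip_width: 0.0942
grip_force: 0.0
```

```bash
python3 - <<'E'
from h import *
T=pose(); np.save('T1.npy',T); im=cams.camera('wrist'); cv2.imwrite('pics/w1.png',im); cv2.imwrite('pics/w1b.png',cv2.resize(im,None,fx=1.42,fy=1.42,interpolation=2))
for q in ['board','fence','stop','strip_a_mid']:
    for d in nets.mark_of('wrist',q)[:4]: print(q,np.round(d['centre']),round(d['conf'],2),np.round(px2w('wrist',d['centre'],{'board':0,'strip_a_mid':.029}.get(q,.018),T),3))
E
```

```text
board [231. 140.] 0.94 [ 0.518 -0.022  0.   ]
board [226.  41.] 0.51 [ 0.635 -0.03   0.   ]
fence [223.  41.] 0.61 [ 0.631 -0.029  0.018]
stop [156.  82.] 0.7 [0.593 0.058 0.018]
strip_a_mid [277.  78.] 0.81 [ 0.585 -0.088  0.029]
strip_a_mid [157.  85.] 0.34 [0.589 0.053 0.029]
```

View pics/w1b.png

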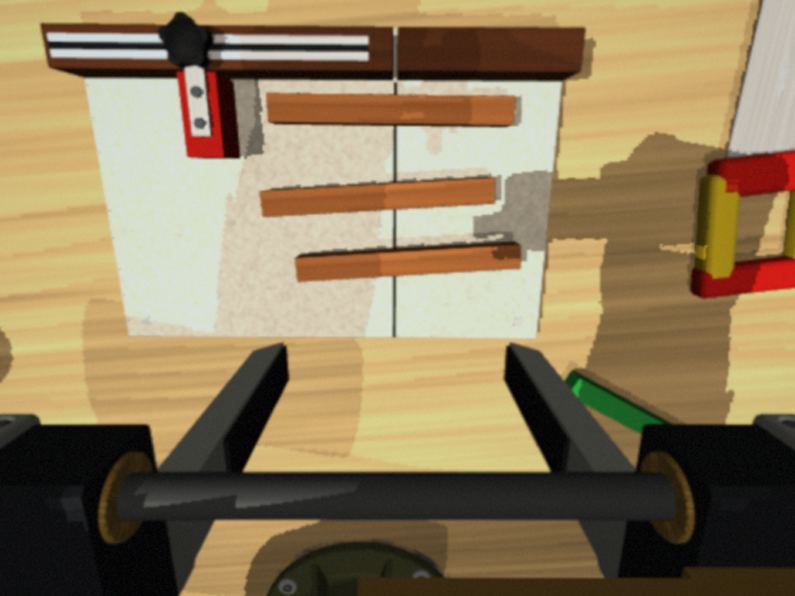

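The wrist view shows the fence foot running from (85,78) to (563,82) and the saw line at x≈395. The stop's lower right edge is around (238,157). The three brown strips have top near edges at about y=124, 215/200 and 280/265. The green piece at (615,400) is excluded because it is the wrong colour and off the board.

```bash
python3 - <<'E'
from h import *
T=np.load('T1.npy')
y=-.08
for n,uv,z in [('fence foot L',(85,78),.018),('fence foot R',(563,82),.018),('board nearL',(129,335),.018),('board nearR',(537,338),.018),('saw near',(394,337),.018),('saw far',(396,82),.018),('stop foot',(238,157),.018),('stop top nearR',(224,157),.058),('stop far foot',(235,80),.018),
 ('s1 TL',(267,94),.04),('s1 nearL top',(268,121),.04),('s1 nearR top',(515,124),.04),('s1 TR',(515,97),.04),('s2 nearL',(263,216),.04),('s2 nearR',(496,200),.04),('s2 farL',(261,191),.04),('s3 nearL',(297,281),.04),('s3 nearR',(520,267),.04),('s3 farR',(519,243),.04)]:
    p=px2w('wrist',np.array(uv)/1.42,z,T); d=T[:3,:3].T@(p-T[:3,3]); print(n,np.round(p,3),'tool',np.round(d,3))
E
```

```text
fence foot L [0.632 0.166 0.018] tool [ 0.152 -0.259  0.232]
fence foot R [ 0.597 -0.232  0.018] tool [0.149 0.141 0.232]
board nearL [0.404 0.186 0.018] tool [-0.077 -0.261  0.232]
board nearR [ 0.368 -0.212  0.018] tool [-0.081  0.139  0.232]
saw near [ 0.381 -0.072  0.018] tool [-0.08  -0.001  0.232]
saw far [ 0.609 -0.093  0.018] tool [0.149 0.001 0.232]
stop foot [0.56  0.05  0.018] tool [ 0.089 -0.138  0.232]
stop top nearR [0.559 0.048 0.058] tool [ 0.088 -0.136  0.192]
stop far foot [0.621 0.042 0.018] tool [ 0.15  -0.134  0.232]
s1 TL [0.604 0.011 0.04 ] tool [ 0.137 -0.103  0.21 ]
s1 nearL top [0.584 0.014 0.04 ] tool [ 0.116 -0.104  0.21 ]
s1 nearR top [ 0.566 -0.186  0.04 ] tool [0.114 0.097 0.21 ]
s1 TR [ 0.586 -0.187  0.04 ] tool [0.134 0.096 0.21 ]
s2 nearL [0.509 0.03  0.04 ] tool [ 0.04  -0.114  0.21 ]
s2 nearR [ 0.507 -0.17   0.04 ] tool [0.054 0.086 0.21 ]
s2 farL [0.53  0.028 0.04 ] tool [ 0.061 -0.114  0.21 ]
s3 nearL [0.45  0.009 0.04 ] tool [-0.017 -0.088  0.21 ]
s3 nearR [ 0.446 -0.19   0.04 ] tool [-0.005  0.111  0.21 ]
s3 farR [ 0.468 -0.189  0.04 ] tool [0.017 0.108 0.21 ]
```

Emit:
move_arm([
  [-0.025,0,0.03,0.0075],
  [-0.025,0,0.03,0],
  [0,0,0.035,0],
  [0,0,0.035,0],
  [0,0,0.035,0],
  [0,0,0.035,0],
  [0,0,0.016,0],
  [0,0,0.01,0],
  [0,0,0,0],
  [0.012,0,0,0],
  [0.012,0,0,0],
  [0.01,0,0,0],
  [0.01,0,0,0],
  [0.01,0,0,0],
  [0.01,0,0,0],
  [0.01,0,0,0],
  [0.01,0,0,0],
  [0.01,0,0,0],
  [0.01,0,0,0],
])

```text
time_s: 5.4
ee_pos: [0.5147, -0.0849, 0.0244]
eef_rot: [-3.142, 0.0, -0.088]
force: [-2.2, 0.1, 0.7]
grip_width: 0.094
grip_force: 0.6
```

Emit:
move_arm([
  [0.006,0,0,0],
  [0.006,0,0,0],
  [0.005,0,0,0],
  [0,0,0,0],
])

```text
time_s: 5.9
ee_pos: [0.5313, -0.0864, 0.0244]
eef_rot: [3.142, -0.0, -0.088]
force: [-0.3, 0.2, 0.1]
grip_width: 0.0941
grip_force: 0.0
```

Emit:
move_arm([
  [0.003,0,0,0],
  [0.003,0,0,0],
  [0,0,0,0],
])

```text
time_s: 6.28
ee_pos: [0.5358, -0.0868, 0.0243]
eef_rot: [3.142, 0.003, -0.087]
force: [-10.3, -0.3, 6.0]
grip_width: 0.0941
grip_force: 5.2
```

Emit:
move_arm([
  [-0.015,0,0,0],
  [-0.025,0,-0.03,0],
  [-0.02,0,-0.05,0],
  [0,0,-0.05,0],
  [0,0,-0.05,0],
  [0,0,0,0],
])

```text
time_s: 7.02
ee_pos: [0.4787, -0.0819, 0.2081]
eef_rot: [3.141, -0.007, -0.088]
force: [-0.7, 1.3, -1.3]
grip_width: 0.094
grip_force: 0.0
```

```bash
python3 - <<'E'
from h import *
T=pose(); np.save('T2.npy',T); im=cams.camera('wrist'); cv2.imwrite('pics/w2.png',im); cv2.imwrite('pics/w2b.png',cv2.resize(im[:260],None,fx=1.42,fy=1.42,interpolation=2))
E
```

```text
(no output)
```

View pics/w2b.png

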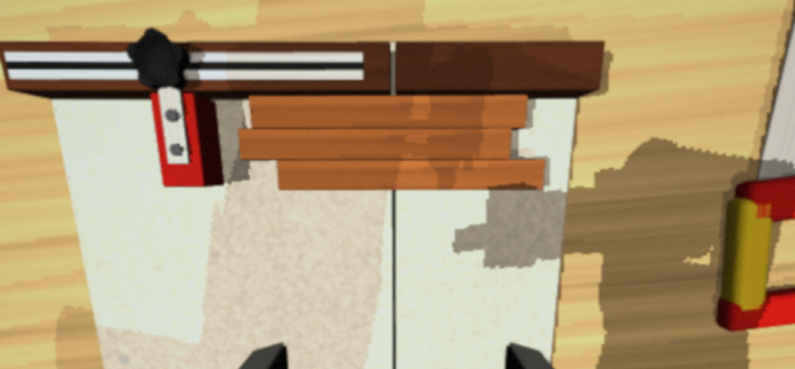

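The strips are gathered tight and square against the fence. Their left ends are still staggered at (250,110), (240,143) and (278,173), with the stop face at x≈220. Next I turn the hand and push the outer two ends together.

Emit:
move_arm([
  [0,0,0,-0.1745],
  [0,0,0,-0.1745],
  [0,0,0,-0.1745],
  [0,0,0,-0.1745],
  [0,0,0,-0.1745],
  [0,0,0,-0.1745],
  [0,0,0,-0.1745],
  [0,0,0,-0.1745],
  [0,0,0,-0.1748],
  [-0.03,0.02,0,0],
  [-0.03,0.02,0,0],
  [-0.03,0.02,0,0],
  [-0.03,0.02,0,0],
  [-0.03,0.0187,0,0],
  [0,0,0,0],
], grip=0.335, force=20)

```text
time_s: 8.95
ee_pos: [0.5622, -0.2411, 0.2018]
eef_rot: [-3.139, -0.001, 1.481]
force: [-0.4, 0.4, -0.9]
grip_width: 0.0317
grip_force: 0.0
```

Emit:
move_arm([
  [0,0.0015,0.03,-0.002],
  [0,0,0.04,0],
  [0,0,0.04,0],
  [0,0,0.035,0],
  [0,0,0.02,0],
  [0,0,0.0125,0],
  [0,0,0,0],
  [0.012,0,0,0],
  [0.01,0,0,0],
  [0.008,0,0,0],
  [0.008,0,0,0],
  [0.008,0,0,0],
  [0.008,0,0,0],
  [0.008,0,0,0],
  [0.008,0,0,0],
  [0,0,0,0],
])

```text
time_s: 10.95
ee_pos: [0.5699, -0.1693, 0.0269]
eef_rot: [-3.141, -0.0, 1.486]
force: [0.4, 0.1, -0.7]
grip_width: 0.0314
grip_force: 0.0
```

Emit:
move_arm([
  [0.004,0,0,0],
  [0.003,0,0,0],
  [0.002,0,0,0],
  [0,0,0,0],
])

```text
time_s: 11.45
ee_pos: [0.5704, -0.1628, 0.027]
eef_rot: [3.141, 0.003, 1.485]
force: [-2.4, -13.4, 0.2]
grip_width: 0.0316
grip_force: 6.5
```

Emit:
move_arm([
  [-0.015,0,0,0],
  [-0.01,0,0,0],
  [0,0,0,0],
  [0,0,0,0],
  [0,0,0,0],
], grip=0)

```text
time_s: 12.08
ee_pos: [0.5685, -0.1857, 0.027]
eef_rot: [-3.142, -0.0, 1.485]
force: [0.2, -0.5, 0.7]
grip_width: 0.0211
grip_force: 20.0
```

Emit:
move_arm([
  [0.008,0,0,0],
  [0.008,0,0,0],
  [0.005,0,0,0],
  [0.004,0,0,0],
  [0,0,0,0],
])

```text
time_s: 12.7
ee_pos: [0.5706, -0.1628, 0.0272]
eef_rot: [3.141, 0.003, 1.485]
force: [-2.2, -14.4, -1.6]
grip_width: 0.0215
grip_force: 27.6
```

The opening reads 21 mm, so the middle strip's end still stuck out and the fingers closed on it. I'll open, back clear of it and push again with the fingers closed.

Emit:
move_arm([
  [-0.002,0,0,0],
  [0,0,0,0],
  [0,0,0,0],
  [-0.01,0,0,0],
  [-0.016,0,0,0],
  [-0.016,0,0,0],
  [-0.016,0,0,0],
  [0,0,0,0],
], grip=0.335)

```text
time_s: 13.7
ee_pos: [0.5652, -0.2223, 0.0269]
eef_rot: [3.142, 0.0, 1.483]
force: [-0.0, -0.3, -0.4]
grip_width: 0.0314
grip_force: 0.0
```

Emit:
move_arm([
  [0,0,0,0],
  [0,0,0,0],
  [0,0,0,0],
], grip=0)

```text
time_s: 14.08
ee_pos: [0.5656, -0.2205, 0.027]
eef_rot: [-3.142, -0.0, 1.486]
force: [-0.1, 0.1, -0.0]
grip_width: 0.0052
grip_force: 0.0
```

```bash
python3 - <<'E'
from h import *
T=pose(); np.save('T3.npy',T); im=cams.camera('wrist'); cv2.imwrite('pics/w3.png',im); cv2.imwrite('pics/w3b.png',cv2.resize(im,None,fx=1.42,fy=1.42,interpolation=2))
E
```

```text
(no output)
```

View pics/w3b.png

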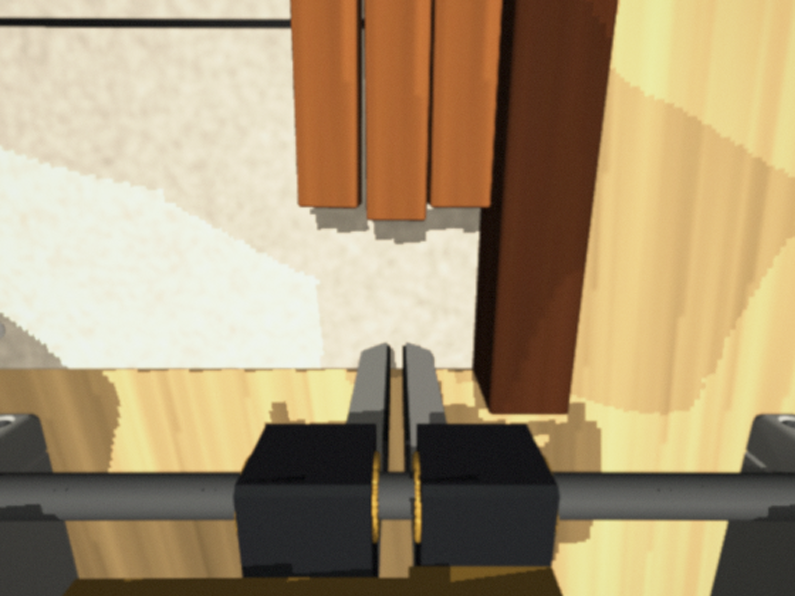

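The middle strip sticks out a few mm at (395,218) and thin gaps have opened. I'll push its end, then press the row from the front.

Emit:
move_arm([
  [0.015,0,0,0],
  [0.015,0,0,0],
  [0.01,0,0,0],
  [0.007,0,0,0],
  [0.005,0,0,0],
  [0.004,0,0,0],
  [0.003,0,0,0],
  [0.002,0,0,0],
  [0,0,0,0],
])

```text
time_s: 15.25
ee_pos: [0.5709, -0.1628, 0.0275]
eef_rot: [3.14, 0.004, 1.484]
force: [-1.1, -17.8, -1.0]
grip_width: 0.0003
grip_force: 8.7
```

Emit:
move_arm([
  [-0.012,0,0,0],
  [0,0,-0.03,0],
  [0,0,-0.03,0],
  [0.0,-0.025,0,0],
  [0.03,-0.025,0,0],
  [0.03,-0.023,0,0],
  [0.03,0,0,0],
  [0.03,0,0,0],
  [0.0305,0,0,0],
  [0,0,0.03,0],
  [0,0,0.03,0],
  [0,0,0,0],
])

```text
time_s: 16.75
ee_pos: [0.5087, -0.0158, 0.0255]
eef_rot: [-3.138, -0.0, 1.485]
force: [0.2, -0.9, 0.7]
grip_width: -0.0001
grip_force: 0.0
```

Emit:
move_arm([
  [-0.012,0,0.001,0],
  [0,0.008,0,0],
  [0,0.008,0,0],
  [0,0.006,0,0],
  [0,0.004,0,0],
  [0,0.002,0,0],
  [0,0.002,0,0],
  [0,0,0,0],
])

```text
time_s: 17.75
ee_pos: [0.5378, -0.0303, 0.0258]
eef_rot: [-3.139, 0.0, 1.485]
force: [-6.6, 0.0, 5.1]
grip_width: 0.0002
grip_force: 3.5
```

```bash
python3 - <<'E'
from h import *
T=pose(); np.save('T4.npy',T); im=cams.camera('wrist'); cv2.imwrite('pics/w4.png',im); a=cv2.resize(im[:300],None,fx=1.42,fy=1.42,interpolation=2); cv2.imwrite('pics/w4b.png',a)
t=cams.camera('top'); s=cams.camera('side'); cv2.imwrite('pics/ts.png',np.hstack([cv2.resize(t[140:260,220:370],(400,320),interpolation=2),cv2.resize(s[150:270,180:330],(400,320),interpolation=2)]))
E
```

```text
(no output)
```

View pics/w4b.png

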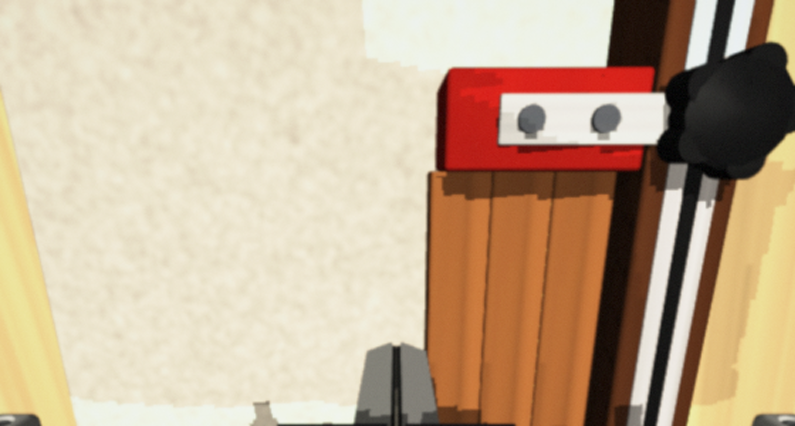

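View pics/ts.png

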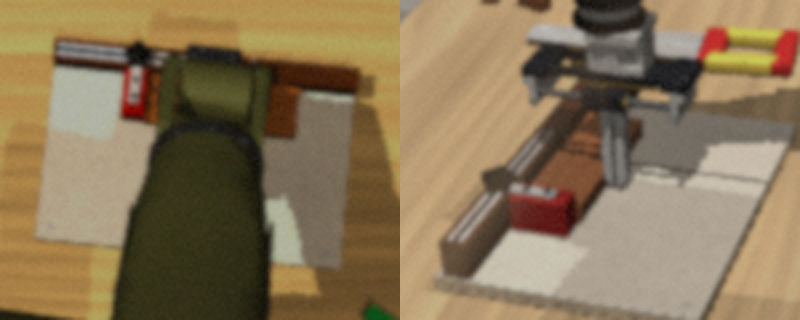

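Emit:
move_arm([
  [0,0.001,0,0],
  [0,0.001,0,0],
  [0,0.001,0,0],
  [0,0,0,0],
])

```text
time_s: 18.4
ee_pos: [0.5379, -0.0303, 0.0257]
eef_rot: [-3.132, 0.0, 1.485]
force: [-30.0, 1.8, 22.9]
grip_width: 0.0006
grip_force: 15.2
```

Emit:
move_arm([
  [0,0.0005,-0.0008,0],
  [0,0,0,0],
  [0,0,0,0],
])

```text
time_s: 18.77
ee_pos: [0.5379, -0.0303, 0.0258]
eef_rot: [-3.131, -0.0, 1.485]
force: [-28.6, 1.2, 16.1]
grip_width: 0.0005
grip_force: 14.6
```

Emit:
move_arm([
  [0,0.0006,-0.0003,0],
  [0,0,0,0],
  [0,0,0,0],
  [0,0,0,0],
])

```text
time_s: 19.27
ee_pos: [0.5379, -0.0302, 0.0258]
eef_rot: [-3.129, -0.0, 1.485]
force: [-31.6, 0.5, 16.4]
grip_width: 0.0005
grip_force: 16.0
```

```bash
python3 - <<'E'
from h import *
im=cams.camera('wrist'); a=cv2.imread('pics/w4.png'); cv2.imwrite('pics/w5b.png',np.hstack([cv2.resize(x[40:300,270:470],(390,507),interpolation=2) for x in (a,im)]))
o=telemetry.get_obs(); print(o['time_s'],o['force'],o['ee_pos'])
E
```

```text
19.325 [-31.22764311   0.41435738  15.2278272 ] [ 0.53791525 -0.03027488  0.02581848]
```

View pics/w5b.png

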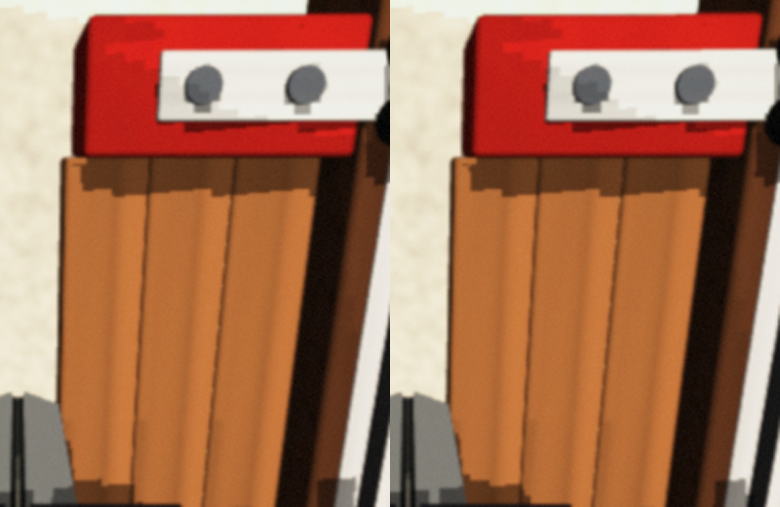

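The ends are flush at the stop, the row is tight, and the push is holding at about 31 N forward and 15 N down.

```bash
python3 -c "
from station import hand_in; print(hand_in())"
```

```text
the job is handed in; nothing more can be done
None
```

I handed the job in with the three strips in a tight, square row against the fence, their ends butted on the stop. The fingertips were still pushing the nearest strip with about 31 N forward and 15 N down, on the stop's side of the slot, at 19 s of the 56 s limit; no verdict came back.

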